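# Knock the red stop peg of a work-holding board home with a mallet

## Task

Pick up the white-faced brass mallet by its handle and knock the red-capped stop peg of the wooden board all the way down, striking it with the mallet and not with the hand. Leave the blue-capped peg standing up, then stand the mallet back on its striking face on the round green mat and let go.

Things in the scene. Friction and masses are not known exactly. Their poses are not given: they have to be found in the camera images.
- mallet: Bench mallet, 0.33 kg: upright brass barrel head, 40 mm diameter, 70 mm high, a white plastic face at each end; level wooden handle along its -x. It starts standing on its lower face on the green mat (stable). Origin: centre of the lower face; z up. Handle 18 mm wide (y), 22 mm high, centred 42 mm above the lower face, reaching 132 mm from the head's axis.
- mallet_grip (a point): Good place to grip the handle from above, fingers on its two flat sides (closing along y): centre of the handle's section, 55 mm from the head's axis along -x and 42 mm above the lower face (mallet [-55, 0, 42] mm; same axes as the mallet). Head surface is 35 mm away.
- red_peg (a joint): Depth of the red-capped peg, m: 0 fully up, 0.018 fully home (cap down on the board, hard stop). A spring collar grips it, so it stays where it is left; driving it down takes about 8 N slowly, some 11 N at 0.15 m/s. Starts at 0 to 0.004.
- red_peg_top (a point): Centre of the top of the red cap, 26 mm diameter; 71 mm above the worktop at joint 0, 53 mm when home. It moves straight down in a fixed wooden board 100 x 180 x 45 mm high, long side roughly left-right (yaw within 0.35 rad). The pegs stand 100 mm apart along the long side; either may be the red one.
- blue_peg (a joint): Depth of the blue-capped peg, m, as for the red one. To be left up.
- blue_peg_top (a point): Centre of the top of the blue cap; sizes as for the red one.
- mat: Round dark green rubber mat fixed on the worktop, 120 mm in diameter, 4 mm thick; origin at the centre of its underside, on the worktop.
Not all that is in view belongs to the job. Leave any orange or pink look-alike of the mallet alone.

How it is judged:
By the outcome, as a careful person would: the job done as asked, in the order asked, and still so for the second after the job is handed in, with the robot touching nothing.
It also fails if it takes over 38 s, if anything falls off the work surface, if the arm or the gripper's body presses on something with over 40 N, if the wrist force passes 120 N, or if a joint passes its speed limit or range.

## Robot

A 6-joint arm with a two-finger parallel gripper is mounted at the origin on a cart in front of the work surface, level with it; the furniture and walls round the work are solid. World frame = base frame: x ahead of the robot, y to its left, z up, the work surface at z = 0. Lengths are in m, angles in rad, forces in N, time in s.
With the tool pointing down it reaches from about 0.3 to 0.75 m from the base axis. Payload 8.5 kg.
Tool frame: the origin (TCP) lies at the very end of the fingers, on their centre line; the grasp point (between the pads) lies 19 mm behind it; z points along the fingers, y is the line along which they close (so a half turn about z gives the same grasp; the last joint's range is limited). The gripper opens to 88 mm and grips with 3 to 60 N. Pads are 18 mm wide; open, the fingers measure 123 mm over their backs; the gripper's body (75 mm by 187 mm) begins 45 mm behind the grasp point.
Start: joints at [1.072, 0.381, 1.297, -0, 1.464, -0.215], TCP at [0.154, 0.528, 0.239] pointing down, gripper open.
Joint ranges: [-3.11, 3.11], [-0.89, 2.33], [0.22, 2.48], [-1.42, 4.56], [0.17, 2.85], [-2.88, 2.88]. Speed limits (rad/s): [2.39, 2.39, 3.14, 3.14, 3.14, 3.14].

## Interface

Orientations are given as a rotation vector (axis times angle).
In Python, from plant import r gives the robot as it stands.
- The arm moves only by the shell command python3 -m creep 'ROWS' [FORCE]. ROWS is text: rows parted by semicolons, each of 5 numbers parted by spaces: the shift along the world's x, y, z in mm, then the turn about the world's z in rad, then the finger opening in mm, from 0 to 88.1. A call has 1 to 20 rows; each row is the pose to reach, as a shift and turn from the pose commanded when the call began; what a row does not reach only later rows make up. A row lasts 1/8 s, in which the tool goes at most 62.5 mm and 10.7 degrees, less where a joint would pass 70% of its speed; a pose out of reach is approached as far as the arm can. A call with a gripper value outside its range is refused whole. The fingers move at their own pace and stop on an object; FORCE is the grip in N (left out, the last holds). Time passes only in rows, so rows that repeat a pose let the fingers close. It gives the time, the measured TCP pose, the force, the opening and the grip force at its end, in the units of the state.
- r.read_state(): the state, without advancing time (a new reading comes with each control period).
- r.grab_frame(name): name is "scene" or "top"; returns a dict with "pixels" (480x640x3 uint8, red, green, blue), "fovy" (degrees; the focal length in pixels is half the picture's height over the tangent of half this angle, whatever the lens; pixels are square), "cx", "cy" (the principal point, pixels), "xyz" and "attitude" of the camera in the world. Camera axes: x right, y up, looking along -z (the intrinsics and any distortion apply to the point x, -y, -z); pixel columns grow to the right and rows downward; lengths in m; the calibration is good to about 2 mm. A picture is of the moment at which its call begins. There is no depth.
- r.finish_job(): hands the job in; it is judged then, once.
The state is a dict: "time": time; "joint_positions": joint angles; "qd": joint speeds; "effort": joint torques, N m; "ee_pos": TCP position; "tcp_rot": TCP orientation; "force": force on the tool from outside, world axes, zero at the start; "moment": the same for the moment, N m; "gripper_width": opening from 0.0 (shut) to 1.0 (fully open); "finger_force": force on a finger pad.
Only numpy, scipy, OpenCV 4.12 (cv2) and the standard library are available. Lean on these libraries where they do the work, as an engineer would, in place of code of your own. Each camera call takes 0.05 s, during which the arm holds its last target. There are 200 camera calls.

## Working session

There is one attempt and no reset: what is moved stays moved. The work goes in short steps, Python scripts to look and compute and a shell command to move; the robot and the scene stay as the last step left them, time stands still between calls to the robot, and variables do not carry over. Pictures are saved under pics/ and viewed, at most 10 in all, crops included, and the job is handed in when it is done.

```bash
ls; mkdir -p pics; python3 - <<'E'
from plant import r
import cv2
for n in("scene","top"):
    f=r.grab_frame(n); cv2.imwrite(f"pics/{n}0.png",f["pixels"][:,:,::-1])
    print({k:v for k,v in f.items() if k!="pixels"})
print(r.read_state())
E
```

```text
pics
{'fovy': 45.93859232624756, 'cx': 326.2761069136055, 'cy': 244.36697253668387, 'xyz': array([ 0.0401049 , -0.38647532,  0.95043941]), 'attitude': array([ 0.57797267, -0.25326283, -0.85745134])}
{'fovy': 52.25111534915321, 'cx': 319.19301066220737, 'cy': 241.56122783736964, 'xyz': array([0.41848097, 0.00386338, 1.12725888]), 'attitude': array([ 0.08050392, -0.05014783, -1.5668363 ])}
{'time': 0.1, 'joint_positions': array([ 1.07169490e+00,  3.81118421e-01,  1.29810957e+00, -1.19699059e-05,
        1.46357231e+00, -2.15274065e-01]), 'qd': array([ 0.0012933 , -0.00163269, -0.00102076,  0.00084832,  0.00068576,
       -0.00036967]), 'effort': array([ 2.80504624e-03, -4.38657010e+01, -2.24912775e+01,  7.13835075e-02,
        3.42149602e-02, -7.53448853e-05]), 'ee_pos': array([0.15389768, 0.52779309, 0.23823041]), 'tcp_rot': array([-4.44279789e-01, -3.10960349e+00,  1.78354306e-03]), 'force': array([ 0.92346703, -0.35447508,  0.26425963]), 'moment': array([-0.01726426,  0.00480724,  0.03010732]), 'finger_force': 0.0, 'gripper_width': 0.9998103439056382}
```

View pics/scene0.png

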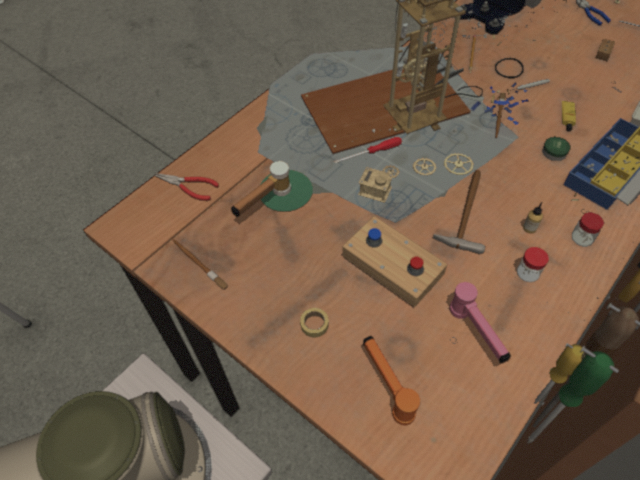

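View pics/top0.png

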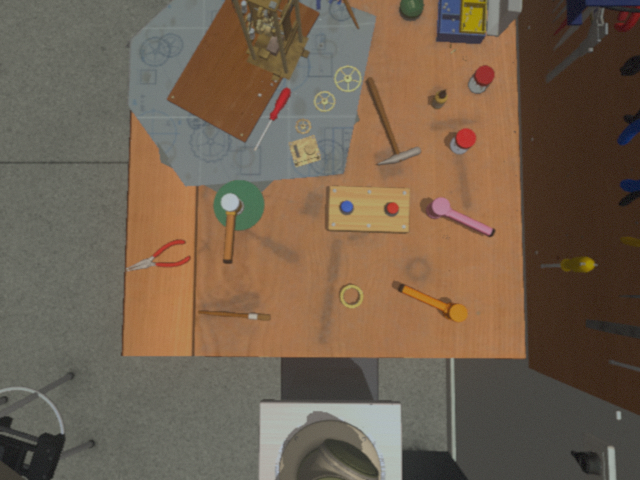

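The scene view shows the white-faced mallet at (280,170) on the green mat, with the blue cap at (375,236) and the red cap at (416,265). In the top view the white face is at (230,203), the handle end at (228,260), the mat centre near (239,205), blue at (347,207) and red at (392,209). The gripper is at far left (40,400).

```bash
cat > h.py <<'E'
import numpy as np,cv2
from scipy.spatial.transform import Rotation as R
def ray(f,uv):
    fl=240/np.tan(np.radians(f["fovy"])/2)
    d=np.array([(uv[0]-f["cx"])/fl,-(uv[1]-f["cy"])/fl,-1.])
    return np.array(f["xyz"]),R.from_rotvec(f["attitude"]).apply(d)
def onz(f,uv,z):
    o,d=ray(f,uv); return o+d*(z-o[2])/d[2]
def cross(a,b):  # nearest point of two rays, gap
    (o,d),(p,e)=a,b
    s=np.linalg.lstsq(np.c_[d,-e],p-o,rcond=None)[0]
    x,y=o+d*s[0],p+e*s[1]; return (x+y)/2,np.linalg.norm(x-y)
def blobs(f,box,lo,hi,n=1):
    x0,y0,x1,y1=box; h=cv2.cvtColor(f["pixels"],cv2.COLOR_RGB2HSV)
    m=np.zeros(h.shape[:2],np.uint8); m[y0:y1,x0:x1]=cv2.inRange(h,lo,hi)[y0:y1,x0:x1]
    k,l,st,c=cv2.connectedComponentsWithStats(m)
    o=sorted(range(1,k),key=lambda i:-st[i,4])[:n]
    return [(c[i],st[i],(l==i)) for i in o]
E
python3 - <<'E'
from plant import r
from h import *
T=r.grab_frame("top");S=r.grab_frame("scene")
it=dict(white=((205,185,255,220),(265,155,295,185),(0,0,130),(179,70,255),.074),
 green=((205,170,275,240),(255,160,320,215),(60,80,20),(95,255,255),.004),
 blue=((335,195,360,220),(363,225,387,248),(100,120,40),(130,255,255),.07),
 red=((380,195,405,222),(403,252,428,277),(0,190,60),(6,255,255),.07))
for k,(bt,bs,lo,hi,z) in it.items():
    a=blobs(T,bt,lo,hi)[0];b=blobs(S,bs,lo,hi)[0]
    print(k,a[0].round(1),a[1],b[0].round(1),b[1],onz(T,a[0],z).round(4),onz(S,b[0],z).round(4),cross(ray(T,a[0]),ray(S,b[0])))
    if k=="green":
        for f,m,z in((T,a[2],.004),(S,b[2],.004)):
            c=cv2.convexHull(np.argwhere(m)[:,::-1].astype(np.int32))[:,0]
            P=np.array([onz(f,p,z)[:2] for p in c]).astype(np.float32); print(cv2.minEnclosingCircle(P*1000))
big=[]
for f,n,bx,s in((T,"t",(190,170,420,280),3),(S,"s",(220,150,450,310),3)):
    x0,y0,x1,y1=bx; cv2.imwrite(f"pics/c{n}.png",cv2.resize(f["pixels"][y0:y1,x0:x1,::-1],None,fx=s,fy=s,interpolation=2))
E
```

```text
white [229.3 201.7] [220 193  19  19 277] [278.7 167.5] [269 161  20  14 218] [0.5931 0.221  0.074 ] [0.5928 0.2187 0.074 ] (array([0.5940742 , 0.22111446, 0.07119909]), np.float64(0.001396234471612464))
green [242.8 201. ] [ 215  181   48   48 1068] [291.3 193.9] [263 171  49  39 926] [0.6065 0.2039 0.004 ] [0.5965 0.1931 0.004 ] (array([ 0.61065729,  0.20805293, -0.02024386]), np.float64(0.00035182581995657464))
((598.6459350585938, 214.08016967773438), 56.751399993896484)
((597.2528686523438, 211.02342224121094), 56.49053192138672)
blue [346.5 206.3] [342 202  10  10  86] [374.  234.1] [369 229  11  11 104] [ 0.5838 -0.0347  0.07  ] [ 0.582  -0.0382  0.07  ] (array([ 0.58520531, -0.03542743,  0.06397898]), np.float64(0.0012630847737663525))
red [394.  204.8] [393 203   4   4   6] [415. 259.] [415 259   1   1   1] [ 0.5872 -0.138   0.07  ] [ 0.5838 -0.1317  0.07  ] (array([ 0.58424958, -0.13500638,  0.07360029]), np.float64(0.00673979483612042))
```

View pics/ct.png

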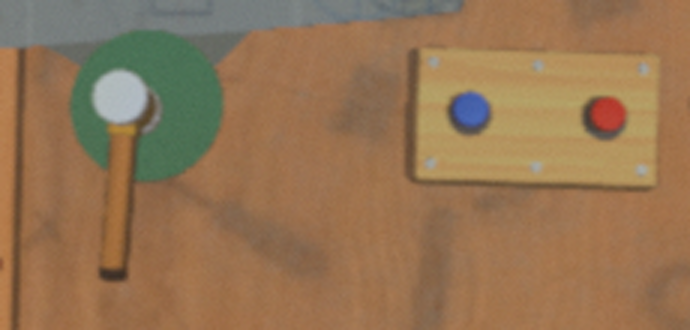

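View pics/cs.png

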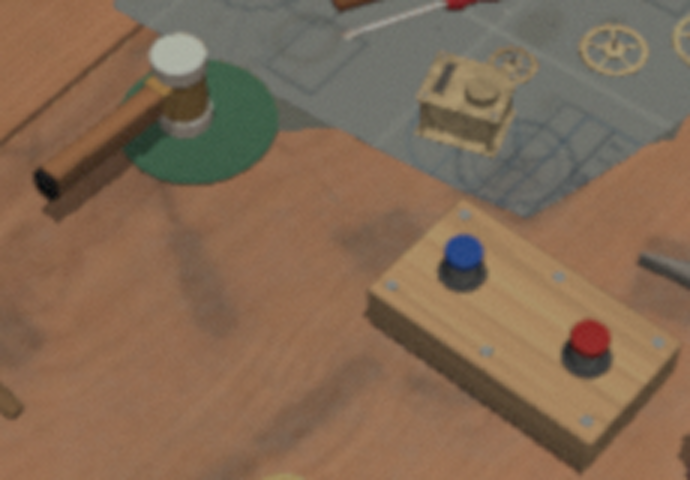

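The top crop shows the handle running from (122,135) to (114,265) in crop pixels, nearly along −x. Both pegs are up, and the red cap sits at about (605,113) in the crop. The scene crop agrees, with nothing blocking.

```bash
python3 - <<'E'
from plant import r
from h import *
T=r.grab_frame("top");S=r.grab_frame("scene")
h=cv2.cvtColor(T["pixels"],cv2.COLOR_RGB2HSV);print(h[208,392],h[215:260:8,229].tolist(),h[240,222])
a=blobs(T,(380,195,405,222),(170,150,60),(179,255,255))[0]; b=blobs(S,(403,252,428,277),(170,150,60),(179,255,255))[0]
for f,bx in((T,(380,195,405,222)),(S,(403,252,428,277))):
    x0,y0,x1,y1=bx;p=f["pixels"][y0:y1,x0:x1].astype(int);m=(p[...,0]>110)&(p[...,1]<70)&(p[...,2]<70)
    v,u=np.nonzero(m);c=(u.mean()+x0,v.mean()+y0);print(c,m.sum(),onz(f,c,.07)); 
    if f is T:c0=c
    else:print(cross(ray(T,c0),ray(S,c)))
p=onz(T,(230.7,215),.057);q=onz(T,(228,258.3),.057);print(p,q,"yaw",np.arctan2(*(p-q)[1::-1]))
E
```

```text
[  3 185 183] [[15, 158, 152], [14, 159, 160], [14, 161, 163], [14, 157, 167], [14, 162, 161], [15, 159, 157]] [ 13 130 153]Traceback (most recent call last):
  File "<stdin>", line 5, in <module>
IndexError: list index out of range
```

```bash
python3 - <<'E'
from plant import r
from h import *
T=r.grab_frame("top");S=r.grab_frame("scene")
for f,bx in((T,(380,195,405,222)),(S,(403,252,428,277))):
    x0,y0,x1,y1=bx;p=f["pixels"][y0:y1,x0:x1].astype(int);m=(p[...,0]>100)&(p[...,1]<80)&(p[...,2]<80)
    v,u=np.nonzero(m);c=(u.mean()+x0,v.mean()+y0);print(c,m.sum(),onz(f,c,.07)); 
    if f is T:c0=c
    else:print(cross(ray(T,c0),ray(S,c)))
p=onz(T,(230.7,215),.057);q=onz(T,(228,258.3),.057);print(p,q,"yaw",np.arctan2(*(p-q)[1::-1]))
s=r.read_state();z=R.from_rotvec(s["tcp_rot"]).as_matrix();print(s["ee_pos"],z.round(3))
E
```

```text
(np.float64(391.96153846153845), np.float64(207.95192307692307)) 104 [ 0.58032212 -0.13352186  0.07      ]
(np.float64(416.3478260869565), np.float64(262.0782608695652)) 115 [ 0.57971858 -0.1375515   0.07      ]
(array([ 0.58201355, -0.13517897,  0.06464649]), np.float64(0.0025459643935419806))
[0.5662923 0.2208133 0.057    ] [0.47040489 0.22496252 0.057     ] yaw -0.043244804749441486
[0.15398298 0.52795967 0.23866989] [[-0.96  0.28 -0.  ]
 [ 0.28  0.96 -0.  ]
 [ 0.   -0.   -1.  ]]
```

```bash
python3 -m creep '45 -35 -10 0.03 88;90 -70 -20 0.06 88;135 -105 -30 0.09 88;180 -140 -40 0.12 88;225 -175 -50 0.15 88;270 -210 -60 0.18 88;315 -245 -70 0.21 88;360 -281 -80 0.24 88;391 -306 -90 0.241 88;391 -306 -90 0.241 60;391 -306 -90 0.241 60;391 -306 -90 0.241 60' 60; python3 - <<'E'
from plant import r
import cv2
f=r.grab_frame("scene"); cv2.imwrite("pics/s1.png",cv2.resize(f["pixels"][60:260,200:450,::-1],None,fx=3,fy=3))
E
```

```text
time: 1.9
ee_pos: [0.5442, 0.223, 0.1493]
tcp_rot: [0.065, 3.14, 0.0]
force: [0.1, -0.1, -0.4]
gripper_width: 0.69
finger_force: 0.0
```

View pics/s1.png

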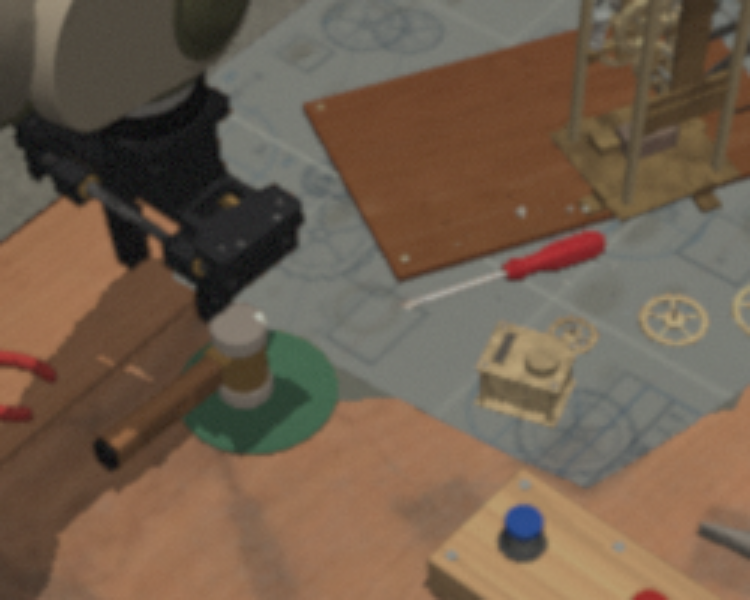

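The fingers are above the handle behind the head, as planned, so I'll descend and grip.

```bash
python3 -m creep '0 0 -50 0 60;1 -1 -90 0 60;1 -1 -110 0 60;1 -1 -122 0 60;1 -1 -122 0 60;1 -1 -122 0 30;1 -1 -122 0 10;1 -1 -122 0 0;1 -1 -122 0 0;1 -1 -122 0 0' 60
```

```text
time: 3.2
ee_pos: [0.546, 0.221, 0.0269]
tcp_rot: [0.067, 3.141, 0.0]
force: [-1.0, -0.1, 1.6]
gripper_width: 0.193
finger_force: 59.9
```

```bash
python3 -m creep '0 0 20 0 0;0 0 60 0 0;0 0 110 0 0;0 -40 110 0 0;-4 -90 110 0 0;-6 -140 110 0 0;-8 -190 110 0 0;-10 -240 110 0 0;-12 -290 110 0 0;-13 -330 110 0 0;-13 -355 110 0 0;-13 -355 110 0 0;-13 -355 110 0 0'; python3 - <<'E'
from plant import r
import cv2
from h import *
for n in("top","scene"):
    f=r.grab_frame(n); cv2.imwrite(f"pics/{n}2.png",f["pixels"][:,:,::-1])
    x0,y0=(340,140) if n=="top" else (340,150)
    c=cv2.resize(f["pixels"][y0:y0+130,x0:x0+130,::-1],None,fx=3,fy=3,interpolation=2)
    a=c if n=="top" else np.hstack([a,c])
cv2.imwrite("pics/c2.png",a)
E
```

```text
time: 4.82
ee_pos: [0.5327, -0.1332, 0.1364]
tcp_rot: [-0.067, -3.14, -0.001]
force: [0.5, 1.4, -3.1]
gripper_width: 0.196
finger_force: 59.9
```

View pics/c2.png

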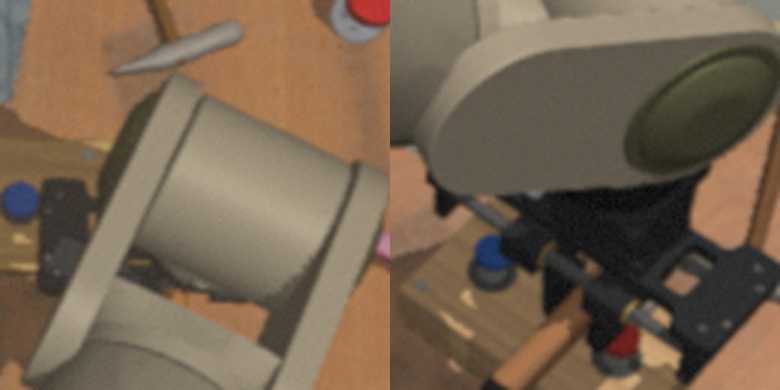

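The mallet hides behind the gripper here. The red cap is visible just under it at (620,335) and the blue peg is clear. Kinematics put the head over red within about 1 mm, so I'll press down.

```bash
python3 -m creep '0 0 -20 0 0;0 0 -35 0 0;0 0 -42 0 0;0 0 -48 0 0;0 0 -54 0 0;0 0 -58 0 0;0 0 -58 0 0'
```

```text
time: 5.8
ee_pos: [0.5332, -0.134, 0.0787]
tcp_rot: [0.067, 3.14, -0.0]
force: [-0.7, 1.3, -0.5]
gripper_width: 0.194
finger_force: 59.9
```

```bash
python3 -m creep '0 0 -2 0 0;0 0 -3 0 0;0 0 -3 0 0'; python3 -m creep '0 0 -2 0 0;0 0 -2 0 0'
```

```text
time: 6.18
ee_pos: [0.5332, -0.1341, 0.0758]
tcp_rot: [0.067, 3.14, -0.0]
force: [-0.9, 1.9, 3.3]
gripper_width: 0.194
finger_force: 59.9
time: 6.42
ee_pos: [0.5328, -0.1341, 0.0748]
tcp_rot: [0.067, 3.141, -0.001]
force: [-6.8, 2.1, 13.7]
gripper_width: 0.199
finger_force: 59.9
```

```bash
python3 -m creep '0 0 -2 0 0;0 0 -3 0 0;0 0 -3 0 0'
```

```text
time: 6.8
ee_pos: [0.5317, -0.1339, 0.0724]
tcp_rot: [-0.066, -3.139, 0.001]
force: [-15.4, 3.4, 24.1]
gripper_width: 0.198
finger_force: 60.0
```

```bash
python3 -m creep '0 0 20 0 0;0 0 68 0 0;2 40 68 0 0;4 90 68 0 0;6 140 68 0 0;8 190 68 0 0;10 240 68 0 0;12 290 68 0 0;13 330 68 0 0;13 340 68 0 0;13 340 68 0 0'; python3 - <<'E'
from plant import r
import cv2
from h import *
F={n:r.grab_frame(n) for n in("top","scene")}
x0,y0=320,170;a=cv2.resize(F["top"]["pixels"][y0:y0+100,x0:x0+100,::-1],None,fx=4,fy=4,interpolation=2)
c=cv2.resize(F["scene"]["pixels"][210:310,350:450,::-1],None,fx=4,fy=4,interpolation=2)
cv2.imwrite("pics/c3.png",np.hstack([a,c]))
cv2.imwrite("pics/d3.png",cv2.resize(F["scene"]["pixels"][60:240,200:400,::-1],None,fx=3,fy=3,interpolation=2))
for nm,t in(("red",lambda p:(p[...,0]>100)&(p[...,1]<80)&(p[...,2]<80)),("blue",lambda p:(p[...,2]>p[...,0]+50)&(p[...,2]>100))):
    C=[]
    for n,bx in(("top",(335,195,405,222)),("scene",(363,225,428,280))):
        X,Y,x1,y1=bx;m=t(F[n]["pixels"][Y:y1,X:x1].astype(int));v,u=np.nonzero(m);C.append((u.mean()+X,v.mean()+Y));print(m.sum(),end=" ")
    print(nm,np.round(C,1),cross(ray(F["top"],C[0]),ray(F["scene"],C[1])))
E
```

```text
time: 8.18
ee_pos: [0.5459, 0.2058, 0.1381]
tcp_rot: [-0.066, -3.14, 0.001]
force: [0.3, -0.8, -4.2]
gripper_width: 0.194
finger_force: 60.0
113 123 red [[391.2 208.7]
 [414.9 267. ]] (array([ 0.5823709 , -0.13501882,  0.04730208]), np.float64(0.000902478930945166))
99 96 blue [[346.4 206.1]
 [374.3 233.5]] (array([ 0.58554679, -0.03539639,  0.06559448]), np.float64(0.0016720248965439311))
```

View pics/c3.png

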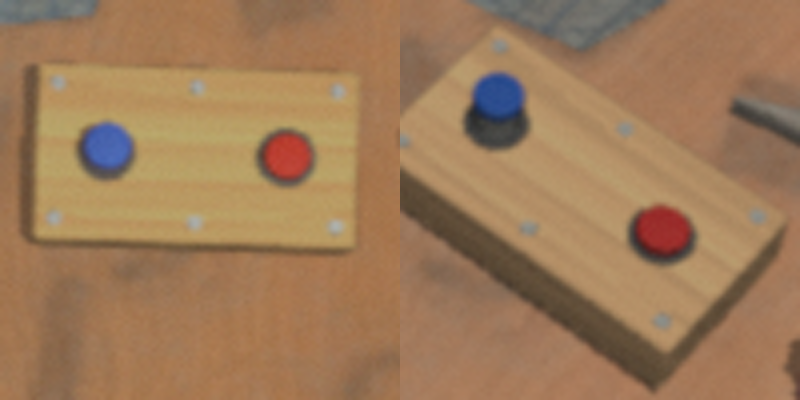

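View pics/d3.png

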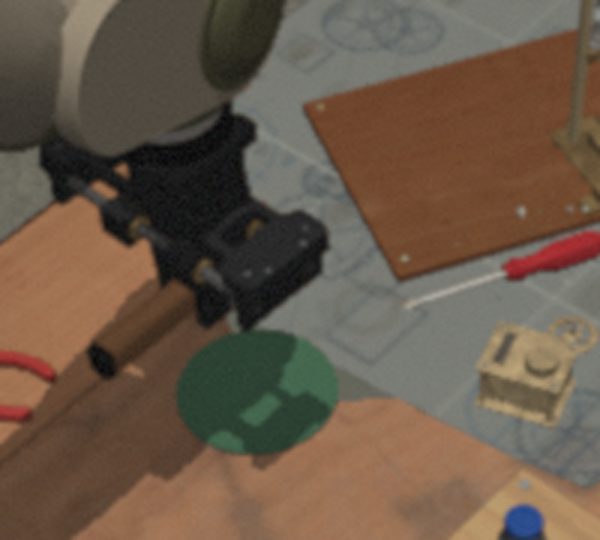

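The red cap now sits flush, 17.4 mm lower, and the blue cap is unchanged. The mat is empty at about (257,392) in the crop with nothing in the way, so I'll lower the mallet onto it.

```bash
python3 -m creep '4 8 -40 0 0;4 8 -80 0 0;4 8 -98 0 0;4 8 -104 0 0;4 8 -107 0 0;4 8 -107 0 0'; python3 -m creep '0 0 -1 0 0;0 0 -2 0 0;0 0 -2 0 0'
```

```text
time: 9.02
ee_pos: [0.5504, 0.2138, 0.0324]
tcp_rot: [0.068, 3.14, 0.0]
force: [0.6, -0.2, -3.7]
gripper_width: 0.199
finger_force: 60.0
time: 9.4
ee_pos: [0.55, 0.214, 0.0298]
tcp_rot: [0.067, 3.141, 0.0]
force: [0.7, -0.1, -3.6]
gripper_width: 0.194
finger_force: 60.0
```

```bash
python3 -m creep '0 0 -1 0 0;0 0 -2 0 0;0 0 -2 0 0'; python3 -m creep '0 0 -1 0 0;0 0 -1 0 0'
```

```text
time: 9.78
ee_pos: [0.5499, 0.214, 0.0276]
tcp_rot: [-0.067, -3.141, 0.0]
force: [-0.3, -0.8, -3.1]
gripper_width: 0.196
finger_force: 60.0
time: 10.02
ee_pos: [0.55, 0.214, 0.0267]
tcp_rot: [-0.067, -3.141, 0.0]
force: [0.1, -0.8, -3.6]
gripper_width: 0.198
finger_force: 60.0
```

```bash
python3 -m creep '0 0 -1 0 0;0 0 -1 0 0'; python3 -m creep '0 0 -1 0 0;0 0 -1 0 0';  python3 - <<'E'
from plant import r
import cv2
f=r.grab_frame("scene"); cv2.imwrite("pics/s4.png",cv2.resize(f["pixels"][130:230,210:340,::-1],None,fx=5,fy=5,interpolation=2))
E
```

```text
time: 10.28
ee_pos: [0.55, 0.214, 0.0258]
tcp_rot: [0.067, 3.141, 0.0]
force: [-1.0, -0.0, -2.7]
gripper_width: 0.195
finger_force: 60.0
time: 10.52
ee_pos: [0.5498, 0.2141, 0.0255]
tcp_rot: [0.067, 3.141, 0.0]
force: [-4.0, -0.1, 5.7]
gripper_width: 0.195
finger_force: 60.0
```

View pics/s4.png

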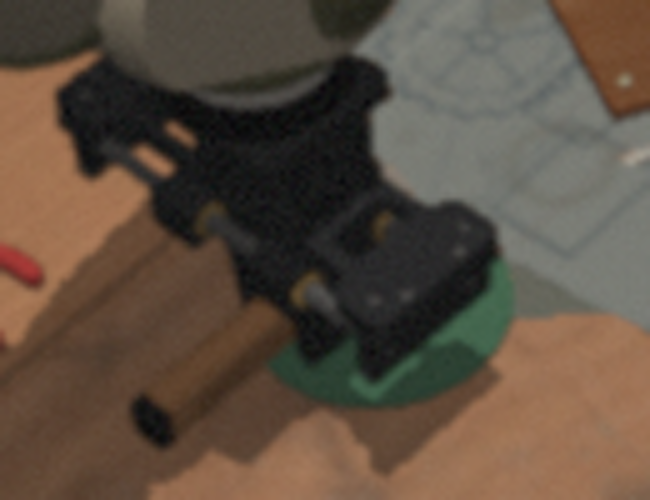

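Contact came at about 1.5 mm below nominal with the head over the mat, so the tilt is small. I'll ease up slightly and release.

```bash
python3 -m creep '0 0 1 0 0;0 0 1 0 0;0 0 1 0 0' 5; python3 -m creep '0 0 0 0 19;0 0 0 0 22;0 0 0 0 30;0 0 0 0 45;0 0 0 0 45;0 0 0 0 45;0 0 10 0 45;0 0 40 0 45;0 0 90 0 45;0 0 130 0 45;-40 60 150 0 45;-80 110 150 0 45;-120 160 150 0 45;-170 200 150 0 45;-210 240 150 0 45;-230 260 150 0 45;-230 260 150 0 45'; python3 - <<'E'
from plant import r
import cv2
from h import *
F={n:r.grab_frame(n) for n in("top","scene")}
a=cv2.resize(F["top"]["pixels"][170:290,190:330,::-1],(400,343),interpolation=2);b=cv2.resize(F["scene"]["pixels"][140:260,220:360,::-1],(400,343),interpolation=2)
cv2.imwrite("pics/c5.png",np.hstack([a,b]))
w=[blobs(F[n],bx,(0,0,130),(179,70,255))[0][0] for n,bx in(("top",(205,180,260,220)),("scene",(260,145,305,185)))]
print(w,onz(F["top"],w[0],.074),cross(ray(F["top"],w[0]),ray(F["scene"],w[1])))
E
```

```text
time: 10.95
ee_pos: [0.5503, 0.214, 0.026]
tcp_rot: [0.067, 3.14, 0.0]
force: [-0.3, 1.4, 2.0]
gripper_width: 0.202
finger_force: 5.0
time: 13.08
ee_pos: [0.3181, 0.4753, 0.1765]
tcp_rot: [0.061, 3.141, 0.001]
force: [-0.1, -0.1, -0.1]
gripper_width: 0.511
finger_force: 0.0
[array([233.05776173, 199.54512635]), array([283.17488789, 167.91479821])] [0.59796302 0.21284046 0.074     ] (array([0.59896785, 0.21287969, 0.07120826]), np.float64(0.0014760805935559417))
```

View pics/c5.png

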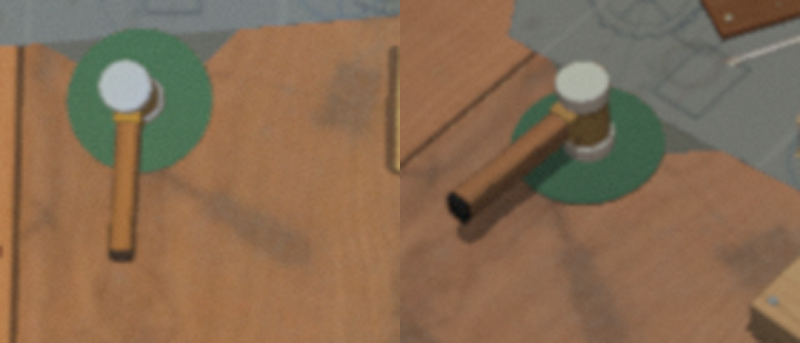

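The mallet stands upright at the mat's centre: head at (125,87) in the top crop, with its height unchanged. The gripper is clear, so I'll hand in.

```bash
python3 -c "
from plant import r
print(r.finish_job())"
```

```text
the job is handed in; nothing more can be done
None
```

The job is handed in at about 13 s: the mallet drove the red peg fully home, the blue peg is still up, and the mallet stands on its face at the centre of the green mat, released.

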